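Put the bench chemicals right in their bottle holders

ROBOT

A 7-joint arm with a two-finger parallel gripper is mounted at the origin on the work surface; the furniture and walls round the work are solid. World frame = base frame: x ahead of the robot, y to its left, z up, the work surface at z = 0. Lengths are in m, angles in rad, forces in N, time in s.
With the tool pointing down it reaches from about 0.35 to 0.9 m from the base axis. Payload 19.9 kg.
Tool frame: the origin (TCP) lies on the front face of the gripper's body, between the roots of the fingers; the fingertips stand 73 mm ahead of it and the grasp point (between the pads) lies 54 mm ahead of it (r.grip_point_offset is the z of the grasp point in the tool frame, in m); z points along the fingers, y is the line along which they close (so a half turn about z gives the same grasp; the last joint's range is limited). The gripper opens to 85 mm and grips with 20 to 120 N. Pads are 22 mm wide; open, the fingers measure 114 mm over their backs; the gripper's body (76 mm by 85 mm) begins 54 mm behind the grasp point. The pads swing forward as they close: fully open they stand 13 mm farther back than shut.
Start: joints at [1.085, 0.417, -0.01, 1.614, 0.005, 1.111, -0.053], TCP at [0.268, -0.564, 0.304] pointing down, gripper open.
Joint ranges: [-2.81, 2.81], [-0.39, 2.02], [-1.27, 1.25], [0.06, 2.57], [-1.19, 4.33], [0.19, 2], [-2.82, 2.82]. Speed limits (rad/s): [1.89, 1.89, 2.39, 2.39, 3.01, 3.01, 3.01].

INTERFACE

Orientations are given as a unit quaternion [w, x, y, z].
In Python, from bench import r, eyes, job, readout gives the robot as it stands (r), with the cameras (eyes), the job (job) and the readings (readout).
- The arm moves only by the tool pendant, called after ">>>" as name(argument=value, ...) on one line, values as JSON. Schema: {"type":"object","properties":{"moves":{"type":"array","items":{"type":"array","items":{"type":"number"},"minItems":7,"maxItems":7},"minItems":1,"maxItems":12},"grip_force":{"type":"number"},"only":{"type":"string"},"quiet":{"type":"boolean"},"lines":{"type":"string"}},"required":["moves"],"additionalProperties":false}. moves is a list of rows, 1 to 12 of them, each of 7 numbers: the finger opening in m, then dx, dy, dz in shares of 80 cm (1.0 is 80 cm), then a rotation vector rx, ry, rz in parts of the range, where 1.0 means 2 pi rad; each row is the pose to reach, as a shift and turn from the pose commanded when the call began, along the tool's axes at that moment; what a row does not reach only later rows make up. A row lasts 1/8 s, in which the tool goes at most 0.0625 m and 0.188 rad, less where a joint would pass 70% of its speed; a pose out of reach is approached as far as the arm can. The fingers move at their own pace and stop on an object; grip_force is the grip in N (left out, the last holds). Time passes only in rows, so rows that do not move let the fingers close. The tool returns the time, the measured TCP pose, the force, the opening and the grip force at its end. only (a regular expression) keeps the lines of the reply that match it, lines (a string "A,B") keeps lines A to B, and quiet returns only ok. Input that does not fit is refused with a message, and nothing moves.
- readout.state(): the state, without advancing time (a new reading comes with each control period).
- eyes.snapshot(name): name is "scene" or "top" or "wrist"; returns the picture (420x560x3 uint8, red, green, blue); there is no depth.
- eyes.get_calibration(name): a dict with "mtx" (3x3 intrinsics, pixels), "R" (3x3) and "t" (3): a world point X has camera coordinates R X + t. Camera axes: x right, y down, z forward; pixel columns grow to the right and rows downward; lengths in m; the calibration is good to about 2 mm. A picture is of the moment at which its call begins: read the wrist's pose just before it. get_calibration takes no time and is no camera call; for the wrist camera it gives the pose at the moment of the call.
- job.close_job(): hands the job in; it is judged then, once.
The state is a dict: "clock": time; "q": joint angles; "qvel": joint speeds; "joint_torque": joint torques, N m; "tcp_pos": TCP position; "tool_rot": TCP orientation; "ft_force": force on the tool from outside, world axes, zero at the start; "torque": the same for the moment, N m; "width": finger opening in m; "gripper_force": force on a finger pad.
Only numpy, scipy, OpenCV 4.12 (cv2) and the standard library are available. Lean on these libraries where they do the work, as an engineer would, in place of code of your own. Each camera call takes 0.05 s, during which the arm holds its last target. There are 200 camera calls.

TASK

Someone put the bench chemicals back wrongly: three of them rattle in spill-safe holders one size too wide, and the wash bottle is left out on the mat. Put every one in the holder made to fit its base, fully down and upright: the slim black-capped lacquer bottle in the smallest, black holder, the amber pump bottle in the amber one, the jar with the orange-red screw cap in the red one and the blue-capped wash bottle in the largest, dark blue one. Tip nothing over, and leave the small yellow jar and the grey torch standing where they are.

Things in the scene. Friction and masses are not known exactly. Their poses are not given: they have to be found in the camera images.
- wash_bottle: Wash bottle, pale grey with blue cap and spout, 128 mm high: foot 54 mm across up to 49 mm height, waisted body at most 40 mm across to 92 mm, blue cap 30 mm across at 92 mm, narrowing to 114 mm, thin spout above. Origin: centre of the underside; z up; round, yaw is of no account. Starts on the mat. 0.1 to 0.16 kg. Grip from above, e.g. low on the cap, at 99 mm height.
- pump_bottle: Pump bottle, amber: cylinder 42 mm across up to 104 mm height, white pump head above it (24 mm across, from 121 mm 18 mm, to 134 mm). Origin: centre of the underside; z up; round, yaw is of no account. Starts in the red holder. 0.11 to 0.18 kg. Grip from above, e.g. round the top of the cylinder, at 90 mm height.
- flux_jar: Jar with an orange-red screw cap, 68 mm high: green and tan body 47 mm across up to 46 mm height, cap 52 mm across above. Origin: centre of the underside; z up; round, yaw is of no account. Starts in the dark blue holder. About 0.09 kg. Grip from above on the cap, at 57 mm height.
- polish_bottle: Lacquer bottle, 71 mm high: white and magenta body 25 mm across up to 38 mm height, slim black cap 18 mm across above. Origin: centre of the underside; z up; round, yaw is of no account. Starts in the amber holder. Grip from above, e.g. on the cap, at 55 mm height.
- holder_xl: Largest of four round holders, for the wash bottle: dark blue socket with flared mouth on a steel foot, 86 mm across, 22 mm high, fixed. Well: 66 mm across from its floor up to 10 mm height, widening as a smooth, slippery cone to 79 mm at the rim (22 mm). Floor of the well at 4 mm height. Origin: centre of the underside, on the mat, whose top is at z = 3 mm; z up.
- holder_l: Second largest of four round holders, for the orange-red capped jar: red socket with flared mouth on a steel foot, 73 mm across, 22 mm high, fixed. Well: 53 mm across from its floor up to 10 mm height, widening as a smooth, slippery cone to 66 mm at the rim (22 mm). Floor of the well at 4 mm height. Origin: centre of the underside, on the mat, whose top is at z = 3 mm; z up.
- holder_m: Second smallest of four round holders, for the pump bottle: amber socket with flared mouth on a steel foot, 67 mm across, 22 mm high, fixed. Well: 47 mm across from its floor up to 10 mm height, widening as a smooth, slippery cone to 60 mm at the rim (22 mm). Floor of the well at 4 mm height. Origin: centre of the underside, on the mat, whose top is at z = 3 mm; z up.
- holder_s: Smallest of four round holders, for the lacquer bottle: black socket with flared mouth on a steel foot, 57 mm across, 22 mm high, fixed. Well: 37 mm across from its floor up to 10 mm height, widening as a smooth, slippery cone to 50 mm at the rim (22 mm). Floor of the well at 4 mm height. Origin: centre of the underside, on the mat, whose top is at z = 3 mm; z up.
- yellow_jar: Bystander on the mat, to be left alone: small yellow jar, 37 mm across, 39 mm high. Origin: centre of the underside; z up; round, yaw is of no account. 
- marker_torch: Bystander on the mat, to be left alone: dark grey hand torch standing on its tail, red-orange front end up, 26 mm across, 87 mm high. Origin: centre of the underside; z up; round, yaw is of no account. 

How it is judged:
By the outcome, as a careful person would: the job done as asked, in the order asked, and still so for the second after the job is handed in, with the robot touching nothing.
It also fails if it takes over 96 s, if anything falls off the work surface, if the arm or the gripper's body presses on something with over 40 N, if the wrist force passes 120 N, or if a joint passes its speed limit or range.

## Working session

There is one attempt and no reset: what is moved stays moved. The work goes in short steps, Python scripts to look and compute and a tool call to move; the robot and the scene stay as the last step left them, time stands still between calls to the robot, and variables do not carry over. Pictures are saved under pics/ and viewed, at most 14 in all, crops included, and the job is handed in when it is done.

```bash
ls; mkdir -p pics
```

Run:
```python
from bench import r, eyes, job, readout
import cv2
for n in ("scene","top"):
    cv2.imwrite(f"pics/{n}0.png",eyes.snapshot(n)[:,:,::-1])
    c=eyes.get_calibration(n);print(n,c["mtx"].round(1).tolist(),c["R"].round(3).tolist(),c["t"].round(3).tolist())
s=readout.state();print({k:s[k] for k in("clock","tcp_pos","tool_rot","width","ft_force")},r.grip_point_offset)
```

```text
bench.py
pics
scene [[433.7, 0.0, 287.6], [0.0, 433.7, 219.0], [0.0, 0.0, 1.0]] [[-0.719, -0.694, 0.009], [-0.398, 0.402, -0.824], [0.569, -0.597, -0.566]] [0.247, 0.317, 0.474]
top [[494.8, 0.0, 276.6], [0.0, 494.8, 209.7], [0.0, 0.0, 1.0]] [[0.017, -1.0, -0.002], [-0.983, -0.016, -0.184], [0.184, 0.005, -0.983]] [-0.18, 0.541, 0.797]
{'clock': 0.1, 'tcp_pos': array([ 0.26824983, -0.5642484 ,  0.3033177 ]), 'tool_rot': array([-5.40591677e-04,  9.75483496e-01,  2.20071881e-01, -1.53743331e-04]), 'width': 0.08530887385204731, 'ft_force': array([-0.28442291, -0.17413282,  0.4493014 ])} 0.0539
```

View pics/top0.png

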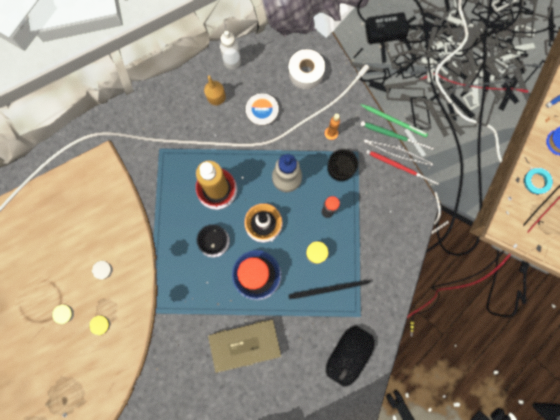

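View pics/scene0.png

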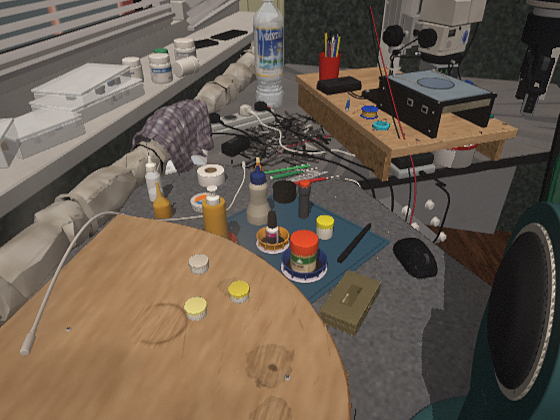

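Top view: pump bottle in the red holder (215,185), wash bottle (288,172), torch (332,205), yellow jar (317,252), lacquer bottle in amber (263,222), jar in blue (256,274), empty black holder (212,240). There is an additional black pot at (342,165). I'll enlarge that area.

Create h.py:
```python
from bench import r, eyes, job, readout
import cv2, numpy as np
from scipy.spatial.transform import Rotation as Ro
def cal(n):
    c=eyes.get_calibration(n); return tuple(np.array(c[k]) for k in("mtx","R","t"))
def ray(c,uv,z):
    K,R,t=c; d=R.T@np.linalg.inv(K)@np.array([uv[0],uv[1],1.]); C=-R.T@t
    return C+d*(z-C[2])/d[2]
def proj(c,X):
    K,R,t=c; p=K@(R@np.array(X)+t); return p[:2]/p[2]
def tool():
    s=readout.state(); w=s["tool_rot"]; return s,Ro.from_quat([w[1],w[2],w[3],w[0]])
def to_tool(X):  # world TCP target -> shift in tool axes
    s,R=tool(); return R.inv().apply(np.array(X)-s["tcp_pos"]).round(4)
```

Run:
```python
from h import *
im=cv2.imread("pics/top0.png");cv2.imwrite("pics/crop0.png",cv2.resize(im[140:320,150:380],None,fx=3,fy=3,interpolation=cv2.INTER_CUBIC))
c=cal("top");print("C",(-c[1].T@c[2]).round(3))
for n,uv,z in[("red",(215,188),.025),("amber",(263,223),.025),("black",(212,240),.025),("blue",(256,275),.025),("wash",(288,163),.115),("pot",(342,165),.03),("yellow",(317,252),.042),("torch",(332,204),.09),("jar",(254,273),.071)]: print(n,ray(c,uv,z).round(3))
s,R=tool();print(R.as_matrix().round(3).tolist())
cw=cal("wrist");print(cw[0].round(1).tolist(), R.inv().apply(-cw[1].T@cw[2]-s["tcp_pos"]).round(4),(cw[1]@R.as_matrix()).round(3).tolist())
```

```text
C [ 0.388 -0.176  0.883]
red [ 0.586 -0.061  0.025]
amber [ 0.525 -0.148  0.025]
black [ 0.493 -0.059  0.025]
blue [ 0.434 -0.138  0.025]
wash [ 0.609 -0.188  0.115]
pot [ 0.631 -0.286  0.03 ]
yellow [ 0.474 -0.241  0.042]
torch [ 0.548 -0.262  0.09 ]
jar [ 0.435 -0.136  0.071]
[[0.903, 0.429, -0.001], [0.429, -0.903, 0.001], [-0.0, -0.001, -1.0]]
[[335.3, 0.0, 282.8], [0.0, 335.3, 212.9], [0.0, 0.0, 1.0]] [ 0.0678  0.0008 -0.0694] [[-0.0, 1.0, -0.0], [-0.963, -0.0, -0.269], [-0.269, 0.0, 0.963]]
```

View pics/crop0.png

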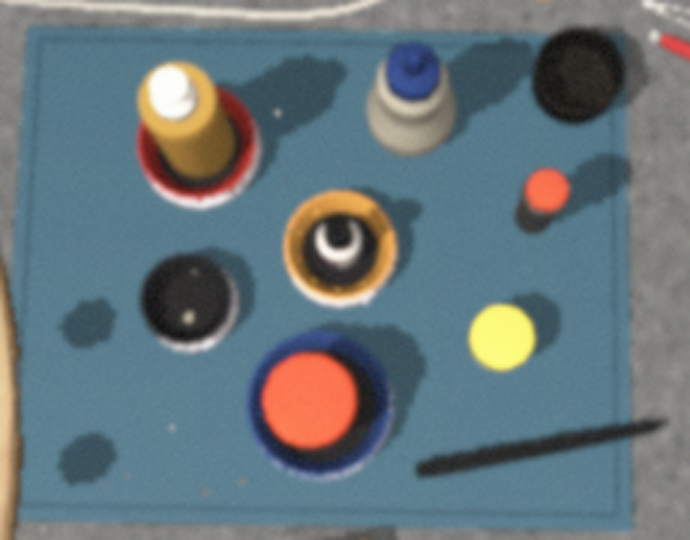

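Supply chain order is clear: lacquer→black, pump→amber, jar→red, wash→blue. I'll move the wrist above the mat for a closer look, narrowing the fingers on the way.

The rows are not in the units I measure in: shifts go in shares of 80 cm and turns go in shares of 2 pi rad. I convert before sending: 0.44 m / 0.8 = 0.55, -0.17 m / 0.8 = -0.2125.

>>> pendant(moves=[[0.085, 0.075, -0.05, -0.0375, 0, 0, 0], [0.085, 0.125, -0.0875, -0.0375, 0, 0, 0], [0.085, 0.1875, -0.125, -0.0375, 0, 0, 0], [0.085, 0.25, -0.175, -0.0375, 0, 0, 0], [0.085, 0.3125, -0.2125, -0.0375, 0, 0, 0], [0.085, 0.375, -0.25, -0.0375, 0, 0, 0], [0.085, 0.4375, -0.3, -0.0375, 0, 0, 0], [0.085, 0.5, -0.3375, -0.0375, 0, 0, 0], [0.085, 0.55, -0.375, -0.0375, 0, 0, 0], [0.085, 0.55, -0.375, -0.0375, 0, 0, 0], [0.085, 0.55, -0.375, -0.0375, 0, 0, 0]], grip_force=30)

```text
clock: 1.48
tcp_pos: [0.5367, -0.105, 0.3335]
tool_rot: [-0.0, 0.976, 0.22, -0.0]
ft_force: [-0.0, 0.0, 0.5]
width: 0.0851
gripper_force: 0.0
```

Run:
```python
from h import *
c=cal("wrist");im=eyes.snapshot("wrist");cv2.imwrite("pics/w1.png",im[:,:,::-1])
np.savez("w1.npz",K=c[0],R=c[1],t=c[2])
for X in[(.586,-.061,.025),(.525,-.148,.025),(.493,-.059,.025),(.434,-.138,.025)]:print(proj(c,X).round())
```

```text
[265. 123.]
[311. 206.]
[230. 198.]
[271. 267.]
```

View pics/w1.png

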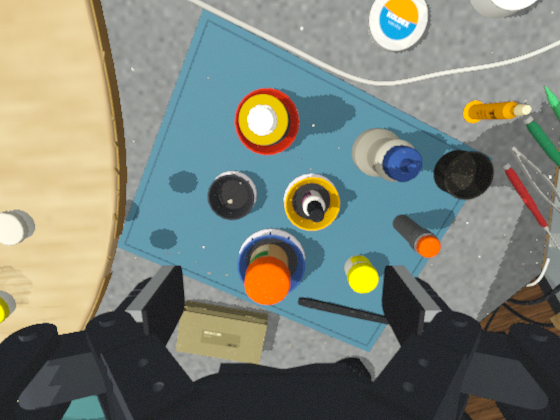

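Wrist view: red holder (266,121) with pump head (262,121), amber (312,203) with cap top (315,210), black (232,194), blue (272,262) with jar cap (267,281), wash cap (402,163). I'll fit these by colour masks rectified onto planes.

Add to h.py:
```python
def circ(im,c,lo,hi,X,z,rad,save=None):
    """colour mask near world X, contour rays cast on plane z -> ellipse fit & enclosing circle (m)"""
    hsv=cv2.cvtColor(im,cv2.COLOR_RGB2HSV)
    m=cv2.inRange(hsv,tuple(lo),tuple(hi))
    if lo[0]<0: m=cv2.inRange(hsv,(0,lo[1],lo[2]),tuple(hi))|cv2.inRange(hsv,(180+lo[0],lo[1],lo[2]),(180,hi[1],hi[2]))
    v,u=np.nonzero(m)
    P=np.array([ray(c,p,z)[:2] for p in zip(u,v) if abs(p[0]-proj(c,X)[0])<70 and abs(p[1]-proj(c,X)[1])<70])
    P=P[np.hypot(*(P-np.array(X)[:2]).T)<rad]
    h=cv2.convexHull((P*1000).astype(np.float32))
    (a,b),rr=cv2.minEnclosingCircle(h); e=cv2.fitEllipse(h)
    return len(P),np.round([a,b,rr*2],1),np.round(e[0]+e[1],1)
```

Run:
```python
from h import *
def go(im,c):
    T=[("red",(-8,120,50),(6,255,255),(.586,-.061,.025),.025,.05),
     ("amber",(12,120,80),(30,255,255),(.525,-.148,.025),.025,.045),
     ("black",(0,0,0),(180,120,62),(.493,-.059,.025),.025,.036),
     ("blue",(108,100,20),(130,255,140),(.434,-.138,.025),.025,.055),
     ("pumpcyl",(18,120,80),(32,255,255),(.586,-.061,.11),.111,.035),
     ("pumphead",(0,0,190),(180,60,255),(.586,-.061,.14),.141,.025),
     ("jarcap",(3,150,150),(14,255,255),(.435,-.136,.075),.075,.04),
     ("polcap",(0,0,0),(180,120,70),(.523,-.15,.078),.078,.014),
     ("washcap",(108,120,40),(130,255,255),(.609,-.188,.1),.11,.03)]
    for n,lo,hi,X,z,rad in T:
        try: print(n,*circ(im,c,lo,hi,X,z,rad))
        except Exception as e: print(n,"fail",str(e)[:60])
d=np.load("w1.npz");print("wrist");go(cv2.imread("pics/w1.png")[:,:,::-1].copy(),(d["K"],d["R"],d["t"]))
print("top");go(cv2.imread("pics/top0.png")[:,:,::-1].copy(),cal("top"))
```

```text
wrist
red 1200 [587.9 -61.7  70.3] [588.  -61.7  69.4  69.8]
amber 1239 [ 526.8 -147.8   64.7] [ 526.9 -147.9   63.6   63.9]
black 847 [493.5 -58.7  50. ] [493.5 -58.8  49.   49.7]
blue 544 [ 437.6 -137.7   81.9] [ 436.8 -137.8   79.4   81.6]
pumpcyl 1270 [590.7 -61.8  42. ] [590.7 -61.9  41.3  41.8]
pumphead 722 [591.  -62.3  22.8] [591.  -62.3  22.1  22.4]
jarcap 1509 [ 440.  -132.9   57.4] [ 439.1 -132.7   49.2   57. ]
polcap 177 [ 528.6 -144.3   20.9] [ 528.1 -145.3   13.7   20.4]
washcap 1075 [ 610.  -185.9   34.3] [ 609.4 -186.1   29.8   34.3]
top
red 333 [589.  -60.8  69.1] [589.1 -60.8  67.2  68.7]
amber 541 [ 528.2 -147.3   64. ] [ 528.6 -147.5   61.5   63.4]
black 604 [495.6 -58.4  51.1] [495.1 -58.4  48.9  49.8]
blue 585 [ 436.6 -137.2   81.9] [ 436.5 -137.3   80.5   81. ]
pumpcyl 482 [580.5 -66.2  57.9] [581.2 -66.2  44.7  59.5]
pumphead 217 [587.7 -63.1  30. ] [586.9 -62.6  21.4  29.9]
jarcap 768 [ 434.5 -134.3   51.3] [ 434.5 -134.7   49.4   50.2]
polcap 87 [ 523.8 -150.8   27.1] [ 525.5 -152.9   18.    26.4]
washcap 244 [ 610.1 -187.    30.4] [ 610.4 -187.3   26.2   31. ]
```

Run:
```python
from h import *
im=cv2.imread("pics/w1.png")
a=cv2.resize(im[165:235,270:350],None,fx=7,fy=7,interpolation=cv2.INTER_CUBIC)
cv2.imwrite("pics/cr2.png",a)
```

```text
(no output)
```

View pics/cr2.png

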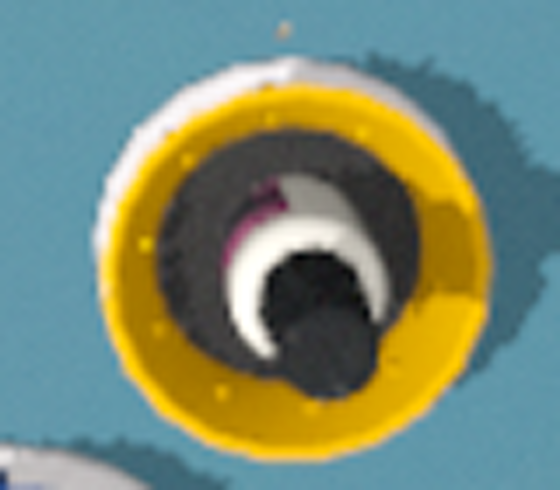

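Cap top centre at crop (332,348), i.e. pixel (317,214.5); bottle upright, off-centre in the amber well.

Run:
```python
from h import *
d=np.load("w1.npz");c=(d["K"],d["R"],d["t"])
P=ray(c,(317,214.3),.078);print(P,ray(c,(270+305/7,165+290/7),.045))
print(to_tool([P[0],P[1],.116]), "black",[494,-58.6])
```

```text
[ 0.52967402 -0.14720239  0.078     ] [ 0.52912343 -0.14686931  0.045     ]
[-0.0239  0.0348  0.2177] black [494, -58.6]
```

Converted, 0.217 m / 0.8 = 0.2713, 0.19 m / 0.8 = 0.2375.

>>> pendant(moves=[[0.05, -0.03, 0.0438, 0.0625, 0, 0, 0], [0.05, -0.03, 0.0438, 0.125, 0, 0, 0], [0.05, -0.03, 0.0438, 0.1875, 0, 0, 0], [0.05, -0.03, 0.0438, 0.2375, 0, 0, 0], [0.05, -0.03, 0.0438, 0.2713, 0, 0, 0], [0.05, -0.03, 0.0438, 0.2713, 0, 0, 0], [0.05, -0.03, 0.0438, 0.2713, 0, 0, 0], [0, -0.03, 0.0438, 0.2713, 0, 0, 0], [0, -0.03, 0.0438, 0.2713, 0, 0, 0], [0, -0.03, 0.0438, 0.2713, 0, 0, 0], [0, -0.03, 0.0438, 0.2713, 0, 0, 0]], grip_force=30)

```text
clock: 2.9
tcp_pos: [0.5306, -0.1463, 0.1179]
tool_rot: [0.0, 0.975, 0.22, 0.0]
ft_force: [-3.0, 2.7, 11.1]
width: 0.0175
gripper_force: 33.8
```

Converted, -0.095 m / 0.8 = -0.1188, 0.002 m / 0.8 = 0.0025.

>>> pendant(moves=[[0, 0, 0, -0.05, 0, 0, 0], [0, 0, 0, -0.0875, 0, 0, 0], [0, 0.0025, -0.05, -0.0875, 0, 0, 0], [0, 0.0063, -0.1, -0.0875, 0, 0, 0], [0, 0.0063, -0.1188, -0.0875, 0, 0, 0], [0, 0.0063, -0.1188, -0.0875, 0, 0, 0], [0, 0.0063, -0.1188, -0.0875, 0, 0, 0]])

```text
clock: 3.78
tcp_pos: [0.4944, -0.0597, 0.187]
tool_rot: [0.0, 0.976, 0.219, 0.0]
ft_force: [-0.6, -0.4, 0.7]
width: 0.0175
gripper_force: 33.5
```

Run:
```python
from h import *
s,R=tool();print(s["tcp_pos"],to_tool([.494,-.0586,.118]))
c=cal("wrist");im=eyes.snapshot("wrist");cv2.imwrite("pics/w2.png",cv2.resize(im[60:,100:460,::-1],None,fx=1.6,fy=1.6))
```

```text
[ 0.49440175 -0.05966745  0.18698537] [ 0.0001 -0.0012  0.069 ]
```

View pics/w2.png

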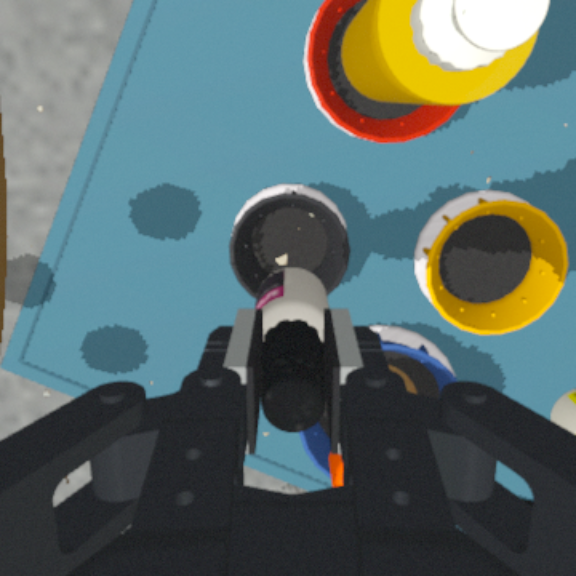

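The bottle hangs upright between the pads at (295,340), black holder ahead, both aligned with each other by the camera geometry. Lower and check.

Converted, 0.068 m / 0.8 = 0.085, 0.055 m / 0.8 = 0.0688.

>>> pendant(moves=[[0, 0, -0.0013, 0.0375, 0, 0, 0], [0, 0, -0.0013, 0.0688, 0, 0, 0], [0, 0, -0.0013, 0.085, 0, 0, 0], [0, 0, -0.0013, 0.085, 0, 0, 0], [0, 0, -0.0013, 0.085, 0, 0, 0]])

```text
clock: 4.45
tcp_pos: [0.4939, -0.058, 0.1191]
tool_rot: [0.0, 0.976, 0.22, 0.0]
ft_force: [0.2, 0.4, -0.9]
width: 0.0173
gripper_force: 45.3
```

Converted, 0.002 m / 0.8 = 0.0025.

>>> pendant(moves=[[0, 0, 0, 0.0025, 0, 0, 0], [0, 0, 0, 0.0025, 0, 0, 0], [0, 0, 0, 0.0025, 0, 0, 0], [0.04, 0, 0, 0.0025, 0, 0, 0], [0.05, 0, 0, 0.0025, 0, 0, 0], [0.05, 0, 0, 0.0025, 0, 0, 0]])

```text
clock: 5.2
tcp_pos: [0.4935, -0.0577, 0.1168]
tool_rot: [-0.0, 0.975, 0.22, -0.0]
ft_force: [-0.3, 0.6, -0.1]
width: 0.0501
gripper_force: 0.0
```

>>> pendant(moves=[[0.05, 0, 0, -0.05, 0, 0, 0], [0.05, 0, 0, -0.1125, 0, 0, 0], [0.085, 0, 0, -0.1875, 0, 0, 0], [0.085, 0, 0, -0.225, 0, 0, 0], [0.085, 0, 0, -0.225, 0, 0, 0]])

```text
clock: 5.82
tcp_pos: [0.4942, -0.0577, 0.299]
tool_rot: [0.001, 0.975, 0.22, 0.002]
ft_force: [1.0, 0.1, -0.6]
width: 0.0848
gripper_force: 0.0
```

Run:
```python
from h import *
s,R=tool();print(s["tcp_pos"])
# pump at ~ (.5907,-.0618): grip z = .007+.09 -> TCP .151
print(to_tool([.5905,-.062,.151]))
c=cal("wrist");im=eyes.snapshot("wrist");cv2.imwrite("pics/w3.png",im[:,:,::-1]);np.savez("w3.npz",K=c[0],R=c[1],t=c[2])
```

```text
[ 0.49424452 -0.05770929  0.29899158]
[0.0846 0.0448 0.1484]
```

View pics/w3.png

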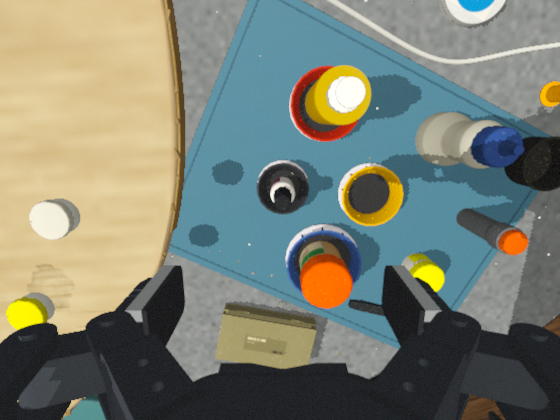

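Lacquer bottle stands upright in the black holder (283,190). Next the pump bottle.

Converted, 0.148 m / 0.8 = 0.185, 0.13 m / 0.8 = 0.1625.

>>> pendant(moves=[[0.085, 0.0625, 0.0325, 0, 0, 0, 0], [0.085, 0.1056, 0.0563, 0, 0, 0, 0], [0.085, 0.1056, 0.0563, 0, 0, 0, 0], [0.085, 0.1056, 0.0563, 0.0625, 0, 0, 0], [0.085, 0.1056, 0.0563, 0.125, 0, 0, 0], [0.085, 0.1056, 0.0563, 0.1625, 0, 0, 0], [0.085, 0.1056, 0.0563, 0.185, 0, 0, 0], [0.085, 0.1056, 0.0563, 0.185, 0, 0, 0], [0, 0.1056, 0.0563, 0.185, 0, 0, 0], [0, 0.1056, 0.0563, 0.185, 0, 0, 0], [0, 0.1056, 0.0563, 0.185, 0, 0, 0], [0, 0.1056, 0.0563, 0.185, 0, 0, 0]], grip_force=40)

```text
clock: 7.38
tcp_pos: [0.5897, -0.0619, 0.15]
tool_rot: [0.0, 0.975, 0.22, 0.001]
ft_force: [-1.0, 0.7, 6.9]
width: 0.041
gripper_force: 39.7
```

Converted, -0.0937 m / 0.8 = -0.1171, 0.0505 m / 0.8 = 0.0631.

>>> pendant(moves=[[0, 0, 0, -0.05, 0, 0, 0], [0, 0, 0, -0.0875, 0, 0, 0], [0, -0.05, 0.0275, -0.0875, 0, 0, 0], [0, -0.1, 0.0538, -0.0875, 0, 0, 0], [0, -0.1171, 0.0631, -0.0875, 0, 0, 0], [0, -0.1171, 0.0631, -0.0875, 0, 0, 0], [0, -0.1171, 0.0631, -0.0875, 0, 0, 0]])

```text
clock: 8.25
tcp_pos: [0.5269, -0.1468, 0.2191]
tool_rot: [-0.0, 0.975, 0.221, 0.0]
ft_force: [0.3, 0.1, -2.0]
width: 0.041
gripper_force: 41.3
```

Run:
```python
from h import *
s,R=tool();print(s["tcp_pos"],to_tool([.5272,-.1478,.150]))
im=eyes.snapshot("wrist");cv2.imwrite("pics/w4.png",im[:,:,::-1])
```

```text
[ 0.52693781 -0.14677608  0.21906616] [-0.0003  0.001   0.0691]
```

View pics/w4.png

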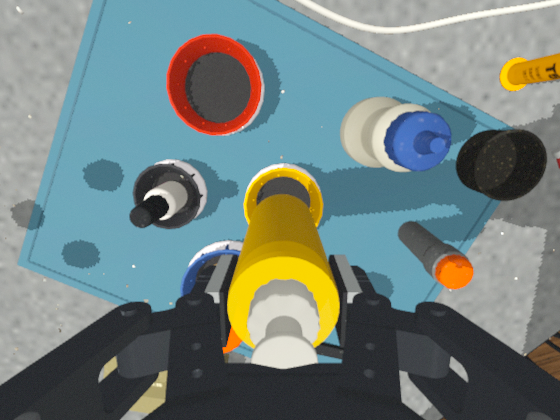

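Pump bottle held upright over the amber holder (285,195); red holder now empty (215,85). Lowering.

Converted, 0.07 m / 0.8 = 0.0875, -0.001 m / 0.8 = -0.0013.

>>> pendant(moves=[[0, -0.0013, 0.0013, 0.0375, 0, 0, 0], [0, -0.0013, 0.0013, 0.0625, 0, 0, 0], [0, -0.0013, 0.0013, 0.075, 0, 0, 0], [0, -0.0013, 0.0013, 0.0825, 0, 0, 0], [0, -0.0013, 0.0013, 0.0863, 0, 0, 0], [0, -0.0013, 0.0013, 0.0875, 0, 0, 0], [0, -0.0013, 0.0013, 0.0875, 0, 0, 0]])

```text
clock: 9.18
tcp_pos: [0.5263, -0.1489, 0.15]
tool_rot: [0.0, 0.975, 0.22, 0.001]
ft_force: [-2.4, 2.4, 9.2]
width: 0.0411
gripper_force: 42.6
```

Converted, -0.15 m / 0.8 = -0.1875, -0.14 m / 0.8 = -0.175.

>>> pendant(moves=[[0.06, 0, 0, 0, 0, 0, 0], [0.085, 0, 0, 0, 0, 0, 0], [0.085, 0, 0, 0, 0, 0, 0], [0.085, 0, 0, -0.05, 0, 0, 0], [0.085, 0, 0, -0.1125, 0, 0, 0], [0.085, 0, 0, -0.175, 0, 0, 0], [0.085, 0, 0, -0.1875, 0, 0, 0], [0.085, 0, 0, -0.1875, 0, 0, 0]])

```text
clock: 10.18
tcp_pos: [0.5258, -0.1492, 0.299]
tool_rot: [0.0, 0.975, 0.22, 0.0]
ft_force: [-0.6, 0.6, 0.1]
width: 0.0848
gripper_force: 0.0
```

Run:
```python
from h import *
c=cal("wrist");im=eyes.snapshot("wrist");cv2.imwrite("pics/w5.png",im[:,:,::-1]);np.savez("w5.npz",K=c[0],R=c[1],t=c[2])
print("cyl",*circ(im,c,(18,120,80),(32,255,255),(.527,-.148,.11),.111,.024))
print("head",*circ(im,c,(0,0,190),(180,60,255),(.527,-.148,.14),.141,.025))
print("jar",*circ(im,c,(3,150,150),(14,255,255),(.435,-.136,.075),.075,.04))
print(to_tool([.4345,-.1345,.118]))
```

```text
cyl 1367 [ 529.6 -146.9   45.7] [ 529.3 -147.    43.5   43.9]
head 996 [ 525.1 -145.9   44. ] [ 523.3 -146.6   39.8   44.1]
jar 888 [ 439.8 -133.7   56.7] [ 439.5 -134.2   49.1   57. ]
[-0.0757 -0.0522  0.1801]
```

View pics/w5.png

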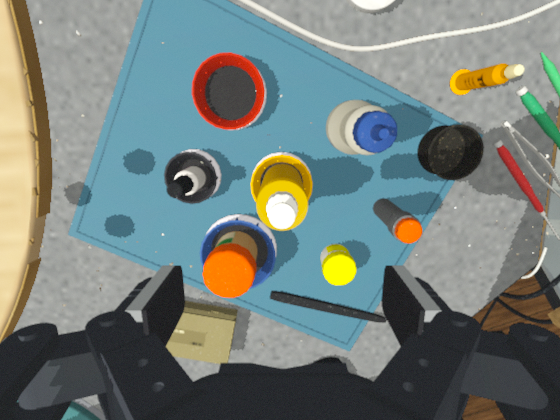

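Pump bottle stands upright in amber (285,200); jar cap at (231,272) is at about (435,-134) mm. Next the jar.

Converted, 0.18 m / 0.8 = 0.225, -0.052 m / 0.8 = -0.065.

>>> pendant(moves=[[0.085, -0.05, -0.0375, 0, 0, 0, 0], [0.085, -0.0944, -0.065, 0, 0, 0, 0], [0.085, -0.0944, -0.065, 0.025, 0, 0, 0], [0.085, -0.0944, -0.065, 0.1, 0, 0, 0], [0.085, -0.0944, -0.065, 0.1625, 0, 0, 0], [0.085, -0.0944, -0.065, 0.2063, 0, 0, 0], [0.085, -0.0944, -0.065, 0.225, 0, 0, 0], [0.085, -0.0944, -0.065, 0.225, 0, 0, 0], [0, -0.0944, -0.065, 0.225, 0, 0, 0], [0, -0.0944, -0.065, 0.225, 0, 0, 0], [0, -0.0944, -0.065, 0.225, 0, 0, 0]], grip_force=40)

```text
clock: 11.6
tcp_pos: [0.4359, -0.1348, 0.1201]
tool_rot: [0.001, 0.975, 0.22, 0.001]
ft_force: [-2.2, 1.4, 11.6]
width: 0.0503
gripper_force: 39.5
```

Converted, 0.169 m / 0.8 = 0.2113, -0.145 m / 0.8 = -0.1813.

>>> pendant(moves=[[0, 0, 0, -0.0375, 0, 0, 0], [0, 0, 0, -0.1, 0, 0, 0], [0, 0, 0, -0.1625, 0, 0, 0], [0, 0.0125, 0, -0.1813, 0, 0, 0], [0, 0.075, 0, -0.1813, 0, 0, 0], [0, 0.1375, 0, -0.1813, 0, 0, 0], [0, 0.1875, 0, -0.1813, 0, 0, 0], [0, 0.2113, -0.0013, -0.1813, 0, 0, 0], [0, 0.2113, -0.0013, -0.1813, 0, 0, 0], [0, 0.2113, -0.0013, -0.1813, 0, 0, 0]])

```text
clock: 12.85
tcp_pos: [0.587, -0.0616, 0.2642]
tool_rot: [0.0, 0.976, 0.22, -0.0]
ft_force: [0.2, 0.5, -1.1]
width: 0.0508
gripper_force: 42.2
```

Run:
```python
from h import *
s,R=tool();print(s["tcp_pos"],to_tool([.5885,-.0613,.118]))
im=eyes.snapshot("wrist");cv2.imwrite("pics/w6.png",im[:,:,::-1])
```

```text
[ 0.58697609 -0.06156947  0.26418169] [0.0015 0.0004 0.1462]
```

View pics/w6.png

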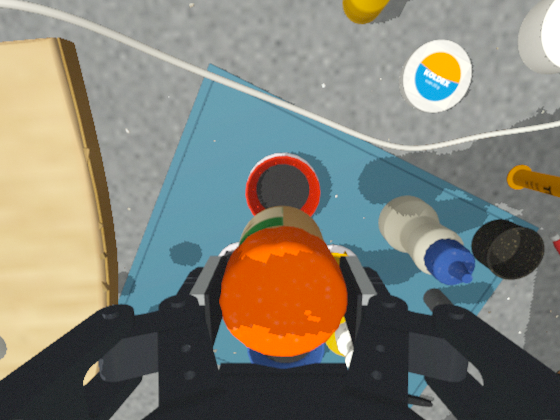

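Jar held level at (285,290), the red holder (283,190) ahead along the tool axis. Lowering.

Converted, 0.1455 m / 0.8 = 0.1819, 0.142 m / 0.8 = 0.1775.

>>> pendant(moves=[[0, 0.0013, 0, 0.0625, 0, 0, 0], [0, 0.0013, 0, 0.125, 0, 0, 0], [0, 0.0013, 0, 0.1563, 0, 0, 0], [0, 0.0013, 0, 0.1713, 0, 0, 0], [0, 0.0013, 0, 0.1775, 0, 0, 0], [0, 0.0013, 0, 0.1819, 0, 0, 0], [0, 0.0013, 0, 0.1819, 0, 0, 0]])

```text
clock: 13.78
tcp_pos: [0.589, -0.0606, 0.1199]
tool_rot: [0.0, 0.975, 0.22, 0.001]
ft_force: [-2.0, 1.3, 7.0]
width: 0.0504
gripper_force: 43.1
```

Converted, -0.17 m / 0.8 = -0.2125, -0.14 m / 0.8 = -0.175.

>>> pendant(moves=[[0.06, 0, 0, 0, 0, 0, 0], [0.085, 0, 0, 0, 0, 0, 0], [0.085, 0, 0, 0, 0, 0, 0], [0.085, 0, 0, -0.05, 0, 0, 0], [0.085, 0, 0, -0.1125, 0, 0, 0], [0.085, 0, 0, -0.175, 0, 0, 0], [0.085, 0, 0, -0.2125, 0, 0, 0], [0.085, 0, 0, -0.2125, 0, 0, 0]])

```text
clock: 14.78
tcp_pos: [0.5891, -0.0607, 0.2908]
tool_rot: [0.001, 0.975, 0.22, 0.002]
ft_force: [-0.4, 1.2, 0.5]
width: 0.0846
gripper_force: 0.0
```

Run:
```python
from h import *
c=cal("wrist");im=eyes.snapshot("wrist");cv2.imwrite("pics/w7.png",im[:,:,::-1]);np.savez("w7.npz",K=c[0],R=c[1],t=c[2])
print("jar",*circ(im,c,(3,150,150),(14,255,255),(.588,-.0615,.075),.075,.04))
print("wash",*circ(im,c,(108,120,40),(130,255,255),(.609,-.188,.11),.11,.03))
print("blue",*circ(im,c,(108,100,20),(130,255,140),(.437,-.1376,.025),.025,.055))
print(tool()[0]["tcp_pos"],to_tool([.61,-.187,.156]))
```

```text
jar 2791 [595.3 -58.4  63.5] [595.7 -58.   58.1  63.3]
wash 1359 [ 610.6 -185.5   39.7] [ 610.4 -185.    30.    39.5]
blue 969 [ 438.8 -137.5   85.1] [ 437.8 -133.5   70.5   86.3]
[ 0.58853362 -0.06076657  0.28901205] [-0.035   0.1231  0.1331]
```

View pics/w7.png

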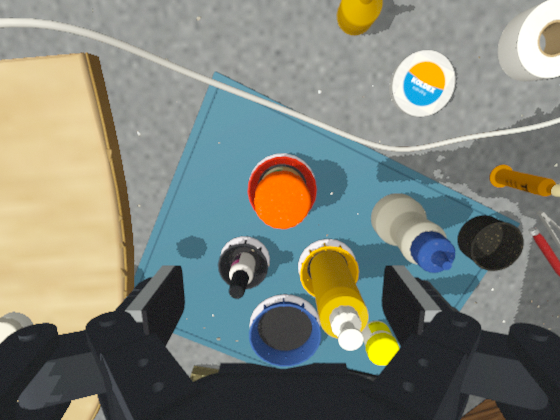

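Jar sits in red (282,195); blue holder is empty (286,327); wash cap at (433,250), spout thin above it. Now the wash bottle.

Converted, 0.123 m / 0.8 = 0.1538, 0.04 m / 0.8 = 0.05.

>>> pendant(moves=[[0.07, -0.0188, 0.0625, 0, 0, 0, 0], [0.07, -0.0375, 0.125, 0, 0, 0, 0], [0.07, -0.0438, 0.1538, 0, 0, 0, 0], [0.07, -0.0438, 0.1538, 0, 0, 0, 0], [0.07, -0.0438, 0.1538, 0.05, 0, 0, 0], [0.07, -0.0438, 0.1538, 0.1, 0, 0, 0]], grip_force=30)

```text
clock: 15.58
tcp_pos: [0.6095, -0.1851, 0.2071]
tool_rot: [-0.0, 0.975, 0.221, 0.0]
ft_force: [0.5, 0.1, -0.3]
width: 0.0696
gripper_force: 0.0
```

Run:
```python
from h import *
c=cal("wrist");im=eyes.snapshot("wrist");cv2.imwrite("pics/w8.png",im[:,:,::-1]);np.savez("w8.npz",K=c[0],R=c[1],t=c[2])
print(tool()[0]["tcp_pos"],to_tool([.61,-.1868,.156]))
```

```text
[ 0.60744921 -0.18466853  0.20149646] [0.0016 0.0033 0.0455]
```

View pics/w8.png

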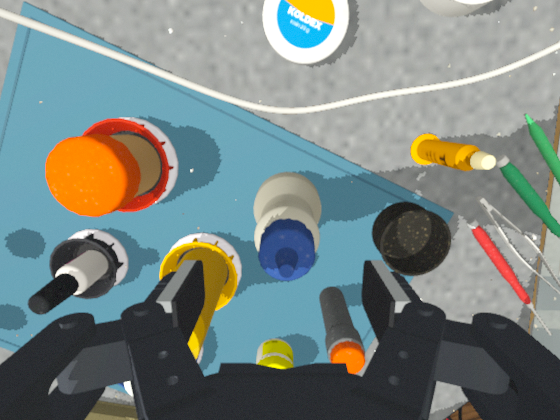

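Wash cap at (287,250), laterally centred; fingers straddle it. The arm is still settling; one still row, then recompute.

>>> pendant(moves=[[0.07, 0, 0, 0, 0, 0, 0], [0.07, 0, 0, 0, 0, 0, 0]])

```text
clock: 15.88
tcp_pos: [0.6103, -0.1863, 0.2101]
tool_rot: [0.0, 0.975, 0.22, 0.001]
ft_force: [0.7, -0.4, -0.2]
width: 0.0699
gripper_force: 0.0
```

Run:
```python
from h import *
print(to_tool([.61,-.1868,.156]))
```

```text
[-0.0006  0.0002  0.0541]
```

Converted, 0.054 m / 0.8 = 0.0675, 0.05 m / 0.8 = 0.0625.

>>> pendant(moves=[[0.07, 0, 0, 0.0375, 0, 0, 0], [0.07, 0, 0, 0.0625, 0, 0, 0], [0.07, 0, 0, 0.0675, 0, 0, 0], [0.07, 0, 0, 0.0675, 0, 0, 0], [0, 0, 0, 0.0675, 0, 0, 0], [0, 0, 0, 0.0675, 0, 0, 0], [0, 0, 0, 0.0675, 0, 0, 0], [0, 0, 0, 0.0675, 0, 0, 0]], grip_force=40)

```text
clock: 16.88
tcp_pos: [0.6101, -0.187, 0.1555]
tool_rot: [0.0, 0.975, 0.22, 0.001]
ft_force: [-1.2, -0.3, 7.5]
width: 0.035
gripper_force: 39.0
```

Converted, -0.17 m / 0.8 = -0.2125, -0.02 m / 0.8 = -0.025.

>>> pendant(moves=[[0, 0, 0, -0.025, 0, 0, 0], [0, 0, 0, -0.075, 0, 0, 0], [0, 0, 0, -0.1375, 0, 0, 0], [0, 0, 0, -0.1875, 0, 0, 0], [0, 0, 0, -0.2125, 0, 0, 0], [0, 0, 0, -0.2125, 0, 0, 0]])

```text
clock: 17.62
tcp_pos: [0.6099, -0.1868, 0.327]
tool_rot: [0.001, 0.975, 0.22, 0.001]
ft_force: [0.6, 0.3, -3.1]
width: 0.035
gripper_force: 40.2
```

Run:
```python
from h import *
im=eyes.snapshot("wrist");cv2.imwrite("pics/w9.png",im[:,:,::-1])
print(tool()[0]["width"],to_tool([.437,-.1376,.325]))
```

```text
0.035011393770307576 [-0.1347 -0.1185  0.    ]
```

View pics/w9.png

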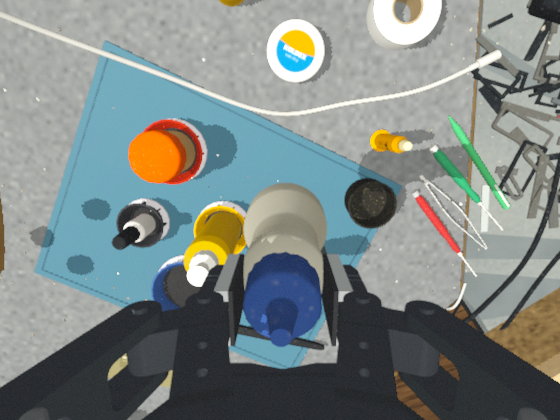

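Wash bottle held straight (285,270) at 0.327 m. Carry it over the pump bottle to the blue holder.

Converted, -0.135 m / 0.8 = -0.1688, -0.12 m / 0.8 = -0.15.

>>> pendant(moves=[[0, -0.0375, -0.0325, 0, 0, 0, 0], [0, -0.075, -0.0663, 0, 0, 0, 0], [0, -0.1125, -0.0988, 0, 0, 0, 0], [0, -0.15, -0.1313, 0, 0, 0, 0], [0, -0.1688, -0.1481, 0, 0, 0, 0], [0, -0.1688, -0.1481, 0, 0, 0, 0], [0, -0.1688, -0.1481, 0.0375, 0, 0, 0], [0, -0.1688, -0.1481, 0.1, 0, 0, 0], [0, -0.1688, -0.1481, 0.1375, 0, 0, 0], [0, -0.1688, -0.1481, 0.15, 0, 0, 0], [0, -0.1688, -0.1481, 0.15, 0, 0, 0]])

```text
clock: 19.05
tcp_pos: [0.4371, -0.1378, 0.2043]
tool_rot: [-0.0, 0.975, 0.22, -0.0]
ft_force: [-0.5, -0.1, -0.6]
width: 0.0352
gripper_force: 40.3
```

Run:
```python
from h import *
print(to_tool([.437,-.1376,.160]))
```

```text
[ 0.     -0.0002  0.0443]
```

Converted, 0.0445 m / 0.8 = 0.0556, 0.04 m / 0.8 = 0.05.

>>> pendant(moves=[[0, 0, 0, 0.025, 0, 0, 0], [0, 0, 0, 0.0438, 0, 0, 0], [0, 0, 0, 0.05, 0, 0, 0], [0, 0, 0, 0.0556, 0, 0, 0], [0, 0, 0, 0.0556, 0, 0, 0], [0, 0, 0, 0.0556, 0, 0, 0]])

```text
clock: 19.8
tcp_pos: [0.4369, -0.1378, 0.1602]
tool_rot: [0.0, 0.975, 0.22, 0.0]
ft_force: [0.5, -0.8, -0.6]
width: 0.0356
gripper_force: 40.3
```

Converted, 0.0025 m / 0.8 = 0.0031, 0.001 m / 0.8 = 0.0013.

>>> pendant(moves=[[0, 0, 0, 0.0013, 0, 0, 0], [0, 0, 0, 0.0031, 0, 0, 0], [0, 0, 0, 0.0031, 0, 0, 0]])

```text
clock: 20.18
tcp_pos: [0.4381, -0.1383, 0.1591]
tool_rot: [0.001, 0.976, 0.22, 0.001]
ft_force: [-4.0, -1.0, 30.5]
width: 0.0349
gripper_force: 45.8
```

Converted, -0.18 m / 0.8 = -0.225, -0.14 m / 0.8 = -0.175.

>>> pendant(moves=[[0, 0, 0, -0.0013, 0, 0, 0], [0.04, 0, 0, -0.0013, 0, 0, 0], [0.07, 0, 0, -0.0013, 0, 0, 0], [0.07, 0, 0, -0.0013, 0, 0, 0], [0.07, 0, 0, -0.05, 0, 0, 0], [0.07, 0, 0, -0.1125, 0, 0, 0], [0.07, 0, 0, -0.175, 0, 0, 0], [0.07, 0, 0, -0.225, 0, 0, 0], [0.07, -0.025, 0.025, -0.225, 0, 0, 0], [0.07, -0.025, 0.025, -0.225, 0, 0, 0]])

```text
clock: 21.42
tcp_pos: [0.4267, -0.1658, 0.3375]
tool_rot: [0.0, 0.976, 0.219, -0.0]
ft_force: [-0.2, 0.4, -0.7]
width: 0.07
gripper_force: 0.0
```

Run:
```python
from h import *
t=eyes.snapshot("top");s=eyes.snapshot("scene");w=eyes.snapshot("wrist")
a=cv2.resize(t[140:320,150:380],(400,313));b=cv2.resize(s[140:310,170:390],(400,309))
o=np.zeros((600,800,3),np.uint8);o[:309,400:]=b;o[:287,:400]=t[135:270+152-0,150:380][:1].repeat(1) .mean()*0 if 0 else 0;o[:287,:400]=cv2.resize(t[140:305,150:380],(400,287));o[313:593,:373]=cv2.resize(w,(373,280))
cv2.imwrite("pics/end.png",o[:,:,::-1])
```

```text
(no output)
```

View pics/end.png

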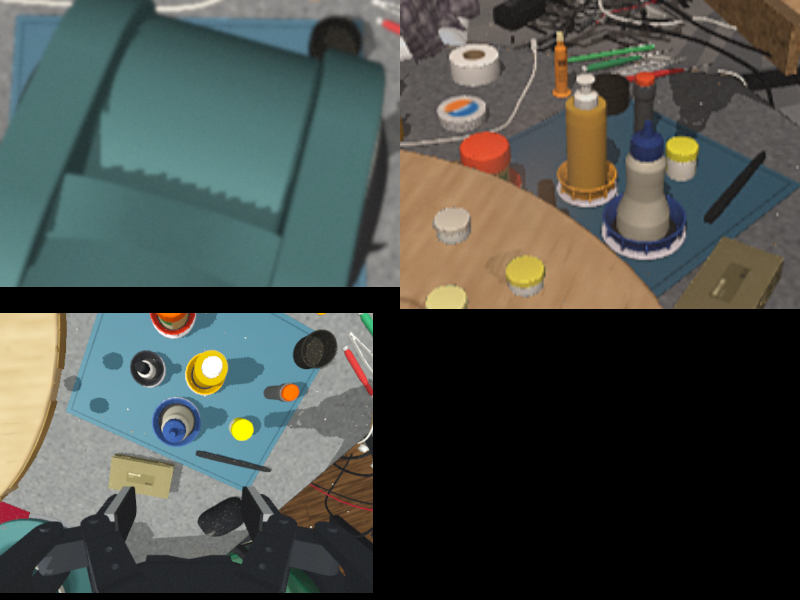

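Every container is upright in its own holder: the wash bottle in blue, the pump bottle in amber, the lacquer bottle in black and the jar in red. The torch and yellow jar have not moved. Robot is clear; handing in.

```bash
python3 -c "
from bench import r, eyes, job, readout
print(job.close_job())"
```

```text
the job is handed in; nothing more can be done
None
```

All four containers are in their matching holders, fully down and upright, with the yellow jar and torch untouched; the job was handed in at about 21.6 s on the robot clock, and no verdict was returned.

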